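# Raise the counterweighted hold-down arm and slide the glued block out

## Task

The glue under the gluing stand's hold-down arm has set. Push the arm's bar up and back past its balance point so that the arm stays raised by itself, then push the cork block along the bed, out from under the arm, until it is up against the end stop, and leave the arm raised. Only push with the fingers: grip and lift nothing, don't drag the block while the pad is down on it, and leave the other things on the bench alone.

Things in the scene. Friction and masses are not known exactly. Their poses are not given: they have to be found in the camera images.
- gluing_stand: fixed stand: grey-topped bed between wooden guide rails, blue steel pedestal behind. Origin: on the bench straight below the pivot; +x from the bed to the pedestal and back, +y along the bed to the end stop, z up. Bed: y -110 to +215 mm, centred on x = -125 mm, 104 wide, top at z = 18; rails 18 wide, tops at z = 30, channel 68 wide between them. Pedestal: x -84 to +38, y -48 to +48, top z = 121
- pivot (a point): the arm's pivot, 100 mm above the bench, midway between the pedestal's two cheeks; axes as those of gluing_stand, the pivot pin lies along y
- hold_down (a joint): angle (rad) of the grey arm about the pivot. About 0: lowered, its round rubber pad (38 mm) on the cork block; grows as the push bar goes up and back over the pivot. A steel counterweight above the pivot (50 mm across) makes the arm drop back if let go below about 0.81, and beyond that swing on by itself to rest at 1.75. Damped hinge; raising takes 3 to 6 N at the bar, square to the lever
- push_bar (a point): centre of the black cross bar at the free end of the arm's hand lever, 195 mm from the pivot; along the stand's y, 116 mm long, 18 mm thick, free room below and in front. Lowered: about 218 mm above the bench, 155 mm in front of the pivot (stand's -x), the lever rising 37 deg toward it. At joint value q, in mm in the stand's frame: x = -195 cos(q + 0.65), z = 100 + 195 sin(q + 0.65)
- cork_block: brown cork sanding block 62 x 104 x 34 mm, 0.1 kg, loose, lying in the channel of the bed under the pad, its long side along the bed. Origin: centre of its underside; y along its length, z up
- end_stop: fixed wooden end stop clamped across the rails with two brass thumbscrews, 104 x 23 x 30 mm. Origin: at bed level in the middle of the rubber face that the block is to meet; +y points away from the block, along the bed
- spare_cork: another cork block like the first, lying elsewhere on the bench, not part of the job
- glue_bottle: tall white glue bottle with a red nozzle, 82 mm across, 296 mm high, bystander
- jar_1: glass jar with a green lid, 69 mm across, 84 mm high, bystander
- tin_1: tin, 75 mm across, 110 mm high, bystander
- tin_2: tin, 101 mm across, 118 mm high, bystander
- plane_block: wooden hand plane 58 x 210 x 102 mm, bystander
- tape_measure: yellow tape measure 36 x 88 x 62 mm, bystander
- spring_clamp: black and orange spring clamp 78 x 145 x 26 mm, bystander
- glue_brush: flat glue brush 173 mm long, 12 mm high, bystander

How it is judged:
On the way, in this order (a step that is already met when the one before it is completed fails the run):
1. the arm has gone over its balance point and stands raised by itself, untouched (value of joint hold_down above 1.6 rad and contact force between the fingers and hold_down below 0.1 N), for 0.3 s.
2. the cork block lies up against the end stop (y of cork_block in the frame of end_stop above -0.056 m), for 0.2 s.
At the end, for the whole second after the job is handed in: The arm stands raised by itself (joint above 1.6); the cork block lies flat in the channel of the bed, at rest, with no more than 4 mm between its end and the end stop's face (value of joint hold_down above 1.6 rad and y of cork_block in the frame of end_stop above -0.056 m and z of cork_block in the frame of end_stop below 0.004 m and x of cork_block in the frame of end_stop between -0.006 and 0.006 m and angle between cork_block's own z axis and vertical below 0.08 rad and linear speed of cork_block below 0.02 m/s); the robot touches nothing.
It fails at once if the block is dragged more than 12 mm along the bed while the pad is still over it (arm not yet raised) (distance of cork_block from where it was at the start of the episode above 0.012 m and value of joint hold_down below 0.5 rad).
It fails at once if the cork block is lifted more than 8 mm off the bed or tipped (z of cork_block in the frame of gluing_stand above 0.025 m or angle between cork_block's own z axis and vertical above 0.25 rad).
It fails at once if the cork block is taken between the fingers (x of the grasp point in the frame of cork_block between -0.026 and 0.026 m and y of the grasp point in the frame of cork_block between -0.046 and 0.046 m and z of the grasp point in the frame of cork_block between -0.01 and 0.046 m).
It fails at once if the push bar is taken between the fingers (x of the grasp point in the frame of push_bar between -0.009 and 0.009 m and y of the grasp point in the frame of push_bar between -0.056 and 0.056 m and z of the grasp point in the frame of push_bar between -0.009 and 0.009 m and contact force between the fingers and hold_down above 0.5 N).
It fails at once if another thing on the bench is shoved more than 25 mm (distance of any of spare_cork, glue_bottle, jar_1, tin_1, tin_2, plane_block, tape_measure, spring_clamp, glue_brush from where it was at the start of the episode above 0.025 m).
It also fails if it takes over 53 s, if anything falls off the work surface, if the arm or the gripper's body presses on something with over 40 N, if the wrist force passes 120 N, or if a joint passes its speed limit or range.

## Robot

A 6-joint arm with a two-finger parallel gripper is mounted at the origin on a cart in front of the work surface, level with it; the furniture and walls round the work are solid. World frame = base frame: x ahead of the robot, y to its left, z up, the work surface at z = 0. Lengths are in m, angles in rad, forces in N, time in s.
With the tool pointing down it reaches from about 0.325 to 0.775 m from the base axis. Payload 5.5 kg.
Tool frame: the origin (TCP) lies midway between the tips of the shut fingers; the grasp point (between the pads) lies 19 mm behind it (env.grip_depth is the distance from the TCP to the grasp point, in m); z points along the fingers, y is the line along which they close (so a half turn about z gives the same grasp; the last joint's range is limited). The gripper opens to 88 mm and grips with 3 to 60 N. Pads are 20 mm wide; open, the fingers measure 115 mm over their backs; the gripper's body (75 mm by 178 mm) begins 61 mm behind the grasp point.
Start: joints at [-1.351, 0.091, 1.231, -0, 1.82, -0.057], TCP at [0.164, -0.577, 0.223] pointing down, gripper open.
Joint ranges: [-2.87, 2.87], [-0.86, 2.18], [0.17, 2.46], [-1.51, 4.65], [0.06, 2.69], [-2.65, 2.65]. Speed limits (rad/s): [2.57, 2.57, 3.01, 3.14, 3.14, 3.14].

## Interface

Orientations are given as a rotation vector (axis times angle).
In Python, from plant import env, get_image gives the robot as it stands.
- The arm moves only by the tool jog_arm, never from a script. Its argument "targets" is a list of rows, each a list of 4 numbers: the shift along the world's x, y, z each as a share of 0.12 m, from -1 to 1, then the turn about the world's z as a share of 60 degrees, from -1 to 1. A call has 1 to 8 rows; each row shifts and turns the commanded pose from where the row before left it; what a row does not reach is not made up. A row lasts 1/12 s, in which the tool goes at most 41.7 mm and 7.16 degrees, less where a joint would pass 70% of its speed; a pose out of reach is approached as far as the arm can. A call with a number of a shift or a turn outside -1 to 1 is refused whole. A call with a gripper value outside its range is refused whole. "claw" is the closure, from 0 (fully open) to 1 (shut), set as the call begins (left out, the last holds). The fingers move at their own pace and stop on an object; the grip force is fixed at half the most. Time passes only in rows, so rows that do not move let the fingers close. It gives the time, the measured TCP pose, the force, the opening and the grip force at its end, in the units of the state.
- env.get_obs(): the state, without advancing time (a new reading comes with each control period).
- get_image(name): name is "scene" or "top"; returns a dict with "frame" (400x640x3 uint8, red, green, blue), "depth" (400x640 float32, m along the optical axis (not along the pixel's ray), 0 where there is no reading), "vertical_fov" (degrees; the focal length in pixels is half the picture's height over the tangent of half this angle, whatever the lens; pixels are square), "cx", "cy" (the principal point, pixels), "k1" (the pictures are not rectified: a ray, as slopes to the right and down, at radius r is drawn at 1 + k1 r^2 times it, then the intrinsics apply), "rvec" (rotation vector, rad) and "tvec" (3), from world to camera coordinates, as OpenCV has them. Camera axes: x right, y down, z forward; pixel columns grow to the right and rows downward; lengths in m; the calibration is good to about 2 mm. A picture is of the moment at which its call begins.
- env.job_done(): hands the job in; it is judged then, once.
The state is a dict: "clock": time; "joints": joint angles; "qvel": joint speeds; "effort": joint torques, N m; "ee_pos": TCP position; "eef_rot": TCP orientation; "force": force on the tool from outside, world axes, zero at the start; "moment": the same for the moment, N m; "opening": opening from 0.0 (shut) to 1.0 (fully open); "finger_force": force on a finger pad.
Only numpy, scipy, OpenCV 4.12 (cv2) and the standard library are available. Lean on these libraries where they do the work, as an engineer would, in place of code of your own. Each camera call takes 0.05 s, during which the arm holds its last target. There are 200 camera calls.

## Working session

There is one attempt and no reset: what is moved stays moved. The work goes in short steps, Python scripts to look and compute and a tool call to move; the robot and the scene stay as the last step left them, time stands still between calls to the robot, and variables do not carry over. Pictures are saved under pics/ and viewed, at most 10 in all, crops included, and the job is handed in when it is done.

Besides the shell and the picture viewer there is one more tool, called by a JSON object that holds its "fn" and its "kwargs". jog_arm: Moves the arm, as the interface text tells. Its arguments: {"type":"object","properties":{"targets":{"type":"array","items":{"type":"array","items":{"type":"number"}}},"claw":{"type":"number"}},"required":["targets"]}

```bash
mkdir -p pics
cat > h.py <<'E'
import numpy as np, cv2, pickle
def cam(g):
    f=200/np.tan(np.radians(g['vertical_fov'])/2); R=cv2.Rodrigues(np.array(g['rvec'],float))[0]
    return f,R,np.array(g['tvec'],float)
def cloud(g):
    f,R,t=cam(g); v,u=np.mgrid[0:400,0:640].astype(float)
    K=np.array([[f,0,g['cx']],[0,f,g['cy']],[0,0,1]])
    p=cv2.undistortPoints(np.stack([u.ravel(),v.ravel()],1)[:,None],K,np.array([g['k1'],0,0,0,0.]))[:,0]
    d=g['depth'].ravel(); c=np.c_[p*d[:,None],d]
    w=(c-t)@R; w[d==0]=np.nan
    return w.reshape(400,640,3)
E
python3 - <<'E'
from plant import env,get_image
import cv2,pickle
from h import *
for n in("scene","top"):
    g=get_image(n); pickle.dump(g,open(n+'.pkl','wb')); cv2.imwrite(f'pics/{n}0.png',g['frame'][:,:,::-1])
    f,R,t=cam(g); print(n,f,-R.T@t,g['k1'])
print(env.get_obs())
E
```

```text
scene 416.42048982224406 [-0.34606464 -0.58799621  1.1361208 ] -0.06067215216963185
top 486.97236897537226 [ 2.59679665e-01 -6.93250388e-04  1.52694849e+00] -0.020581467425764208
{'clock': 0.1, 'joints': array([-1.35067198e+00,  9.18165024e-02,  1.23178214e+00,  1.69845782e-05,
        1.81979073e+00, -5.66957654e-02]), 'qvel': array([-0.00039501, -0.00039707, -0.00137174, -0.00028399, -0.00079984,
       -0.00157006]), 'effort': array([ 2.45392373e-03, -4.47857058e+01, -4.07570851e+01,  6.98835868e-02,
        2.83807068e-02, -1.07866356e-04]), 'ee_pos': array([ 0.16392678, -0.57689475,  0.22159081]), 'eef_rot': array([-3.10977253e+00, -4.33200226e-01,  2.04472102e-04]), 'force': array([ 0.76169136, -0.79231096, -0.11743243]), 'moment': array([ 0.00425011,  0.00091551, -0.00405407]), 'finger_force': 0.0, 'opening': 0.9939385166770556}
```

View pics/scene0.png

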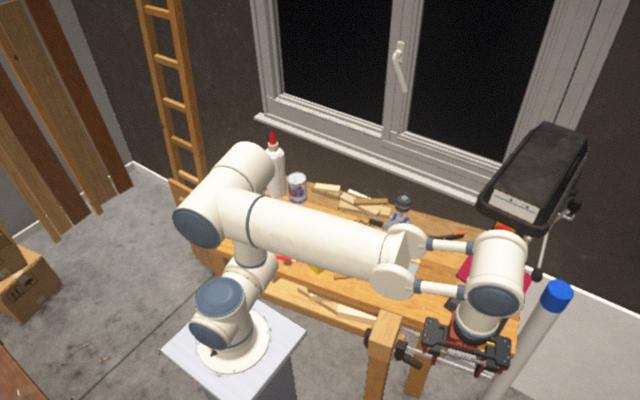

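View pics/top0.png

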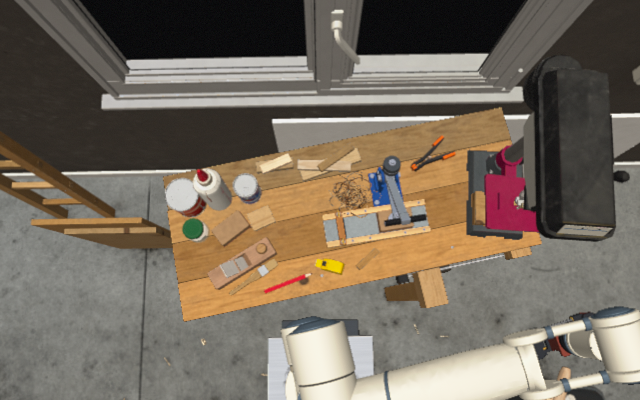

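Run:
```python
from h import *
g=pickle.load(open('top.pkl','rb'))
c=g['frame'][140:290,300:470,::-1]
cv2.imwrite('pics/crop.png',cv2.resize(c,None,fx=4.7,fy=4,interpolation=cv2.INTER_CUBIC)[:, :800] if 0 else cv2.resize(c,None,fx=4,fy=4,interpolation=cv2.INTER_CUBIC))
w=cloud(g)
for u,v in [(325,218),(328,244),(426,201),(430,236),(332,230),(360,227),(395,223),(400,215),(420,218),(392,163),(380,185),(330,265),(370,258),(290,283),(240,262),(430,155),(505,160),(490,200)]: print(u,v,np.round(w[v,u],4))
```

```text
325 218 [ 0.5075 -0.0223  0.0321]
328 244 [ 0.4269 -0.03    0.0259]
426 201 [ 0.5634 -0.3485 -0.0067]
430 236 [ 0.449  -0.3524  0.0024]
332 230 [ 0.4713 -0.0436  0.0189]
360 227 [ 0.4803 -0.132   0.0114]
395 223 [ 0.4588 -0.2089  0.2226]
400 215 [ 0.4817 -0.2247  0.2156]
420 218 [ 0.4715 -0.2777  0.2215]
392 163 [ 0.6336 -0.2121  0.2   ]
380 185 [ 0.6045 -0.1947  0.0547]
330 265 [ 0.3599 -0.034   0.0598]
370 258 [ 0.3823 -0.1595  0.0143]
290 283 [0.3104 0.0894 0.0065]
240 262 [0.3752 0.2398 0.0369]
430 155 [ 0.7172 -0.3712 -0.0082]
505 160 [ 0.6519 -0.5542  0.147 ]
490 200 [ 0.5271 -0.4895  0.1749]
```

View pics/crop.png

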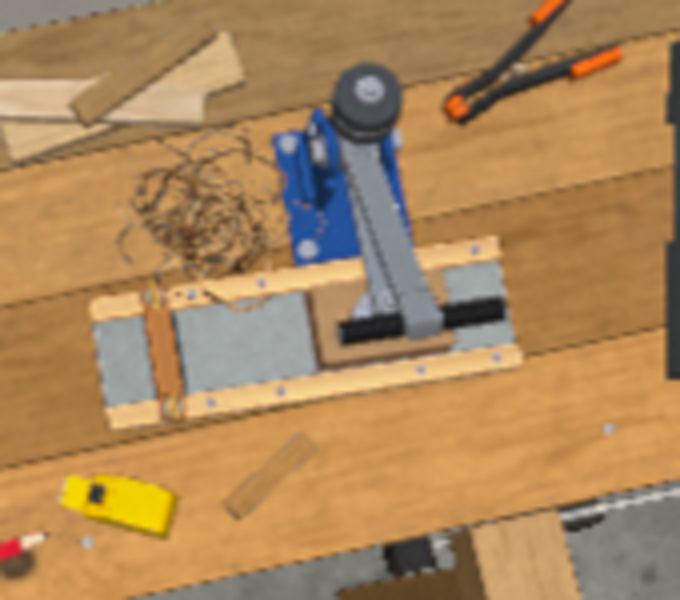

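```bash
cat >> h.py <<'E'
def ray(g,u,v,z):
    f,R,t=cam(g); K=np.array([[f,0,g['cx']],[0,f,g['cy']],[0,0,1]])
    p=cv2.undistortPoints(np.array([[[u,v]]],float),K,np.array([g['k1'],0,0,0,0.]))[0,0]
    d=R.T@np.r_[p,1]; o=-R.T@t; return o+d*(z-o[2])/d[2]
E
python3 - <<'E'
from h import *
g=pickle.load(open('top.pkl','rb'))
P=lambda x,y,z: ray(g,300+(x+.5)/4-.5,140+(y+.5)/4-.5,z)
C=[P(90,300,.03),P(498,237,.03),P(522,362,.03),P(108,428,.03)]
L=np.array([[-73,215],[-73,-110],[-177,-110],[-177,215]])/1000.
W=np.array(C)[:,:2]
a,b=L-L.mean(0),W-W.mean(0)
th=np.arctan2((a[:,0]*b[:,1]-a[:,1]*b[:,0]).sum(),(a*b).sum())
R=np.array([[np.cos(th),-np.sin(th)],[np.sin(th),np.cos(th)]]); o=W.mean(0)-R@L.mean(0)
print('th',th,'o',o,'res',np.round((L@R.T+o-W)*1000,1))
loc=lambda p:np.round((R.T@(p[:2]-o))*1000,1)
for n,p in dict(barL=P(338,330,.225),barR=P(505,308,.225),blkL1=P(308,292,.052),blkL2=P(322,368,.052),blkR=P(454,348,.052),st1=P(174,303,.048),st2=P(185,402,.048),cw=P(368,90,.2)).items(): print(n,np.round(p,3),loc(p))
# top-view furniture on right + heights
w=cloud(g).reshape(-1,3); w=w[~np.isnan(w[:,0])]
lo=(R.T@(w[:,:2]-o).T).T
for y in np.arange(-.62,.2,.04):
  print(round(y,2),[int(1000*np.percentile(w[m,2],98)) if (m:=(abs(w[:,1]-y)<.02)&(abs(w[:,0]-x)<.02)&(w[:,2]<1)).any() else -1 for x in np.arange(.3,.8,.04)])
E
```

```text
th 0.13754291171132701 o [ 0.62202057 -0.2152057 ] res [[ 1.6  1.3]
 [ 1.7  0.5]
 [-2.1 -0.9]
 [-1.2 -1. ]]
barL [ 0.461 -0.179  0.225] [-154.2   57.7]
barR [ 0.474 -0.293  0.225] [-156.9  -56.9]
blkL1 [ 0.518 -0.181  0.052] [-98.3  48.1]
blkL2 [ 0.459 -0.189  0.052] [-157.9   47.9]
blkR [ 0.473 -0.291  0.052] [-158.4  -54.6]
st1 [ 0.512 -0.078  0.048] [-90.1 151. ]
st2 [ 0.435 -0.084  0.048] [-167.   155.2]
cw [ 0.636 -0.211  0.2  ] [14.5  2. ]
-0.62 [-878, -871, 548, 553, 554, 555, 554, 554, 554, 555, 555, 554, 470]
-0.58 [-1, -1, 550, 555, 555, 555, 554, 555, 554, 554, 554, 554, 509]
-0.54 [-1, -1, 548, 555, 555, 554, 554, 554, 554, 553, 554, 553, 511]
-0.5 [-1, -1, 547, 553, 554, 553, 553, 552, 551, 550, 545, 536, 5]
-0.46 [-1, -214, 509, 513, 513, 503, 177, 176, 5, 5, 15, 6, 6]
-0.42 [-1, -153, 5, 5, 4, 5, 5, 5, 5, 5, 26, 18, 23]
-0.38 [5, 3, 5, 4, 5, 5, 5, 6, 4, 5, 24, 27, 22]
-0.34 [4, 5, 4, 7, 33, 24, 31, 24, 5, 23, 27, 12, 5]
-0.3 [0, 4, 5, 5, 227, 223, 53, 7, 7, 25, 23, 6, 6]
-0.26 [-147, 4, 5, 6, 230, 221, 182, 29, 118, 5, 4, 7, 6]
-0.22 [-876, 4, 5, 6, 230, 219, 184, 152, 200, 198, 6, 5, 6]
-0.18 [3, 6, 15, 28, 228, 54, 48, 93, 190, 189, 6, 4, 5]
-0.14 [3, 16, 18, 32, 32, 41, 35, 41, 40, 32, 24, 22, 5]
-0.1 [4, 4, 9, 40, 47, 41, 40, 39, 36, 44, 56, 59, 525]
-0.06 [6, 66, 65, 57, 52, 55, 57, 45, 34, 51, 58, 52, 582]
-0.02 [5, 64, 63, 30, 22, 34, 28, 37, 3, 57, 57, 7, 0]
0.02 [6, 9, 8, 7, 4, 6, 5, 5, 21, 44, 44, 6, -1]
0.06 [8, 10, 5, 6, 6, 6, 7, 5, 18, 45, 43, 6, -1]
0.1 [11, 6, 4, 7, 5, 5, 5, 5, 6, 36, 50, 4, -1]
0.14 [11, 12, 58, 99, 54, 21, 20, 5, 6, 47, 48, 5, -1]
0.18 [8, 16, 95, 103, 53, 23, 23, 110, 110, 47, 46, 1, -1]
```

{"fn": "jog_arm", "kwargs": {"targets": [[0.05,0.33,0,-0.022],[0.05,0.33,0,-0.022],[0.05,0.33,0,-0.022],[0.05,0.33,0,-0.022],[0.05,0.33,0,-0.022],[0.05,0.33,0,-0.022],[0,0,0,0]], "claw": 1}}

```text
clock: 0.68
ee_pos: [0.2006, -0.3349, 0.2235]
eef_rot: [3.133, 0.221, 0.003]
force: [-0.8, -1.2, 0.6]
opening: 0.509
finger_force: 0.0
```

{"fn": "jog_arm", "kwargs": {"targets": [[0.3,0.125,-0.025,0],[0.3,0.125,-0.025,0],[0.3,0.125,-0.025,0],[0.3,0.125,-0.025,0],[0.3,0.125,-0.025,0],[0.28,0.125,-0.025,0],[0,0,0,0]]}}

```text
clock: 1.27
ee_pos: [0.4175, -0.2466, 0.2022]
eef_rot: [-3.13, -0.226, 0.001]
force: [0.7, -0.9, -1.0]
opening: 0.009
finger_force: 0.0
```

Run:
```python
from plant import env,get_image
import cv2
g=get_image("top"); s=get_image("scene")
a=cv2.resize(g['frame'][140:290,300:470],None,fx=3,fy=3); b=cv2.resize(s['frame'][150:350,330:530],(450,450))
import numpy as np
b=b[:, :290] if 0 else b
cv2.imwrite('pics/a1.png',cv2.resize(np.hstack([a[:450],b]),(800,375))[:,:,::-1])
```

```text
(no output)
```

View pics/a1.png

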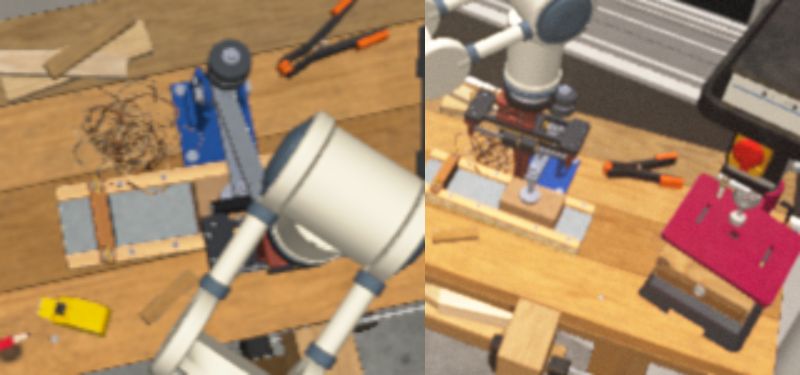

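{"fn": "jog_arm", "kwargs": {"targets": [[0.125,0.018,0,0],[0.13,0.018,0.01,0],[0.055,0.0075,0.059,0],[0.055,0.0075,0.059,0],[0.055,0.0075,0.059,0],[0.055,0.0075,0.059,0]]}}

```text
clock: 1.87
ee_pos: [0.4683, -0.2429, 0.2339]
eef_rot: [-3.134, -0.213, 0.007]
force: [-4.0, 1.3, -2.0]
opening: 0.003
finger_force: 2.1
```

{"fn": "jog_arm", "kwargs": {"targets": [[0.065,0.01,0.047,0],[0.065,0.01,0.047,0],[0.065,0.01,0.047,0],[0.065,0.01,0.047,0],[0.074,0.012,0.033,0],[0.074,0.012,0.033,0],[0.074,0.012,0.033,0],[0.074,0.012,0.033,0]]}}

```text
clock: 2.53
ee_pos: [0.5357, -0.2333, 0.2741]
eef_rot: [3.133, 0.212, -0.001]
force: [-3.0, -2.4, 2.5]
opening: -0.001
finger_force: 1.7
```

{"fn": "jog_arm", "kwargs": {"targets": [[0.079,0.013,0.015,0],[0.079,0.013,0.015,0],[0.079,0.013,0.01,0],[0.079,0.013,0,0],[0.08,0.012,0,0],[0.08,0.012,0,0]]}}

```text
clock: 3.03
ee_pos: [0.5935, -0.2239, 0.278]
eef_rot: [3.133, 0.213, -0.0]
force: [-0.4, -0.1, 0.1]
opening: 0.005
finger_force: 0.4
```

{"fn": "jog_arm", "kwargs": {"targets": [[0.1,0.014,0,0],[0.1,0.014,0.02,0],[0,0,0.33,0],[-0.1,-0.014,0.3,0],[-0.3,-0.04,0.1,0],[-0.3,-0.04,0,0],[-0.3,-0.04,0,0],[-0.3,-0.04,0,0]]}}

```text
clock: 3.7
ee_pos: [0.4598, -0.2409, 0.3678]
eef_rot: [3.133, 0.214, 0.001]
force: [-0.2, 0.1, 0.2]
opening: 0.007
finger_force: 0.0
```

{"fn": "jog_arm", "kwargs": {"targets": [[0.06,-0.11,0,0],[0.06,-0.12,0,0],[0.06,-0.12,0,0],[0,0,0,0]]}}

```text
clock: 4.03
ee_pos: [0.4828, -0.2846, 0.3665]
eef_rot: [3.134, 0.211, -0.002]
force: [1.2, -0.5, -0.3]
opening: 0.008
finger_force: 0.0
```

Run:
```python
from plant import env,get_image
import cv2, numpy as np, pickle
g=get_image("top"); s=get_image("scene")
pickle.dump(g,open('top1.pkl','wb'))
cv2.imwrite('pics/b1.png',np.vstack([cv2.resize(g['frame'][80:290,240:640],(571,300)),cv2.resize(s['frame'][130:340,240:640],(571,300))])[:,:,::-1])
```

```text
(no output)
```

View pics/b1.png

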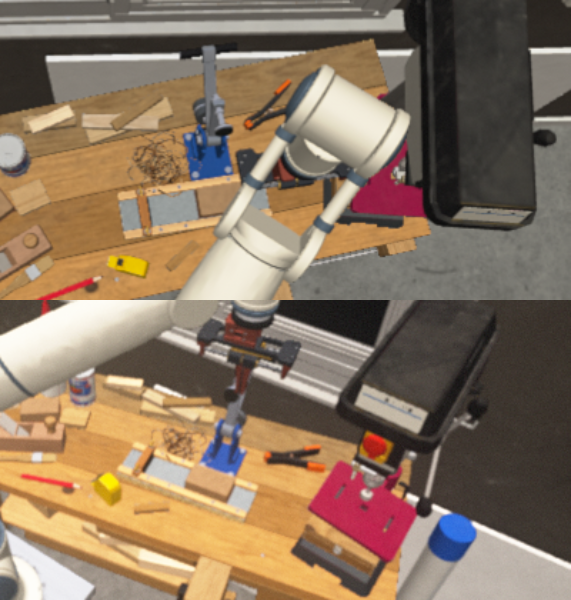

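Run:
```python
from h import *
g=pickle.load(open('top1.pkl','rb')); w=cloud(g); g0=pickle.load(open('top.pkl','rb')); w0=cloud(g0)
for u,v in [(522,165),(515,178),(505,192),(497,197),(470,130),(455,160)]: print(u,v,np.round(w[v,u],3))
print('head')
for u,v in [(530,120),(528,150),(534,180),(536,215),(540,232),(531,200)]: print(u,v,np.round(w0[v,u],3))
m=(w0[...,2]>.3)&(w0[...,2]<.7)&(np.mgrid[0:400,0:640][1]>500)
print(np.nanmax(w0[m][:,1]),np.nanmin(w0[m][:,2]))
for x in np.arange(.3,.8,.05):
  k=m&(abs(w0[...,0]-x)<.025); 
  if k.any(): print(round(x,2),w0[k][:,1].max())
from plant import env; print(env.get_obs()['joints'])
# block now
R=np.array([[.9906,-.1371],[.1371,.9906]])
```

```text
522 165 [ 0.47  -0.337  0.757]
515 178 [ 0.447 -0.321  0.761]
505 192 [ 0.427 -0.308  0.748]
497 197 [ 0.421 -0.299  0.734]
470 130 [ 0.533 -0.257  0.753]
455 160 [ 0.482 -0.23   0.749]
head
530 120 [ 0.692 -0.538  0.37 ]
528 150 [ 0.617 -0.529  0.359]
534 180 [ 0.533 -0.525  0.384]
536 215 [ 0.43  -0.474  0.488]
540 232 [ 0.393 -0.478  0.489]
531 200 [ 0.49  -0.527  0.353]
-0.3366335084386992 0.3001257561801496
0.35 -0.5592478185139221
0.4 -0.4712239098456083
0.45 -0.4736781731378796
0.5 -0.4772256176028273
0.55 -0.48079357614487683
0.6 -0.4853913371913946
0.65 -0.4907568642247602
0.7 -0.4936422464904464
0.75 -0.4975183443955683
[-5.90103871e-01  6.42038902e-02  9.97796593e-01 -1.18218261e-04
  2.08055215e+00  8.44498934e-01]
```

{"fn": "jog_arm", "kwargs": {"targets": [[0.15,-0.25,0,0],[0,0,-0.32,0],[0,0,-0.32,0],[0,0,-0.32,0],[0,0,-0.32,0],[0,0,-0.32,0],[0,0,-0.32,0],[0,0,0,0]]}}

```text
clock: 4.8
ee_pos: [0.4978, -0.3085, 0.1269]
eef_rot: [-3.124, -0.217, 0.019]
force: [-0.6, 0.3, -2.5]
opening: 0.006
finger_force: 0.0
```

{"fn": "jog_arm", "kwargs": {"targets": [[0.03,-0.05,-0.2,0],[0,0,-0.2,0],[0,0,-0.18,0],[0,0,-0.1,0],[0,0,-0.06,0],[0,0,0,0],[0,0,0,0]]}}

```text
clock: 5.38
ee_pos: [0.5062, -0.3179, 0.05]
eef_rot: [3.133, 0.218, 0.002]
force: [-0.1, 0.4, 0.2]
opening: 0.001
finger_force: 0.0
```

{"fn": "jog_arm", "kwargs": {"targets": [[-0.04,0,-0.06,0],[0,0,-0.05,0],[-0.01,0.05,0,0],[-0.01,0.08,0,0],[-0.01,0.08,0,0],[-0.01,0.08,0,0],[-0.01,0.08,0,0],[0,0,0,0]]}}

```text
clock: 6.05
ee_pos: [0.4949, -0.2709, 0.0352]
eef_rot: [-3.133, -0.22, -0.001]
force: [-0.3, -0.1, 0.1]
opening: 0.007
finger_force: 0.0
```

Run:
```python
from plant import env,get_image
import cv2, numpy as np, pickle
g=get_image("top"); s=get_image("scene"); print(env.get_obs()['force'])
a=cv2.resize(g['frame'][180:270,310:460],(750,300) if 0 else (500,300)); b=cv2.resize(s['frame'][190:310,300:500],(500,300))
cv2.imwrite('pics/c1.png',np.vstack([a,b])[:,:,::-1])
```

```text
[ 0.63569813 -0.11663581  0.19252162]
```

View pics/c1.png

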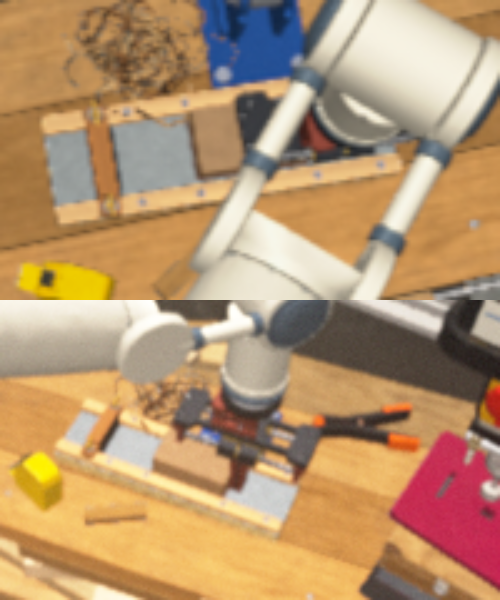

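{"fn": "jog_arm", "kwargs": {"targets": [[-0.011,0.08,0,0],[-0.011,0.08,0,0],[-0.011,0.08,0,0],[-0.011,0.08,0,0],[-0.011,0.08,0,0],[-0.011,0.08,0,0],[-0.005,0.04,0,0],[0,0,0,0]]}}

```text
clock: 6.82
ee_pos: [0.4861, -0.2092, 0.0349]
eef_rot: [-3.133, -0.22, 0.0]
force: [0.8, -0.1, 0.1]
opening: 0.008
finger_force: 0.0
```

{"fn": "jog_arm", "kwargs": {"targets": [[-0.004,0.03,0,0],[-0.004,0.03,0,0],[-0.003,0.02,0,0],[0,0,0,0]]}}

```text
clock: 7.15
ee_pos: [0.4848, -0.2007, 0.0348]
eef_rot: [-3.134, -0.218, 0.0]
force: [-0.1, -0.1, 0.1]
opening: 0.004
finger_force: 0.0
```

{"fn": "jog_arm", "kwargs": {"targets": [[-0.003,0.02,0,0],[-0.003,0.02,0,0],[0,0,0,0]]}}

```text
clock: 7.4
ee_pos: [0.4847, -0.197, 0.0353]
eef_rot: [3.132, 0.217, 0.002]
force: [1.9, -3.7, -0.6]
opening: 0.006
finger_force: 1.9
```

{"fn": "jog_arm", "kwargs": {"targets": [[-0.003,0.02,0,0],[-0.003,0.02,0,0],[0,0,0,0]]}}

```text
clock: 7.65
ee_pos: [0.4854, -0.1965, 0.0372]
eef_rot: [3.123, 0.213, 0.008]
force: [4.6, -17.9, -0.5]
opening: 0.005
finger_force: 8.8
```

{"fn": "jog_arm", "kwargs": {"targets": [[0.01,-0.08,0,0],[0.01,-0.12,0,0],[0.01,-0.12,0,0],[0,0,0.15,0],[0,0,0.3,0],[0,0,0.3,0],[-0.3,0,0.1,0],[-0.3,0,0,0]]}}

```text
clock: 8.32
ee_pos: [0.4164, -0.2313, 0.1408]
eef_rot: [3.131, 0.219, 0.007]
force: [0.1, 0.6, 1.1]
opening: 0.009
finger_force: 0.0
```

{"fn": "jog_arm", "kwargs": {"targets": [[-0.3,0,0.2,0],[0,-0.2,0.2,0],[0,-0.2,0,0],[0,0,0,0],[0,0,0,0]]}}

```text
clock: 8.73
ee_pos: [0.3799, -0.2788, 0.1837]
eef_rot: [-3.133, -0.214, 0.001]
force: [-0.1, 0.8, -0.0]
opening: 0.004
finger_force: 0.0
```

Run:
```python
from plant import env,get_image
import cv2, numpy as np, pickle
g=get_image("top"); print(env.get_obs()['force'])
cv2.imwrite('pics/d1.png',cv2.resize(g['frame'][120:270,290:470],(720,600),interpolation=cv2.INTER_CUBIC)[:,:,::-1])
```

```text
[-1.22358178 -0.03062746 -1.55308862]
```

View pics/d1.png

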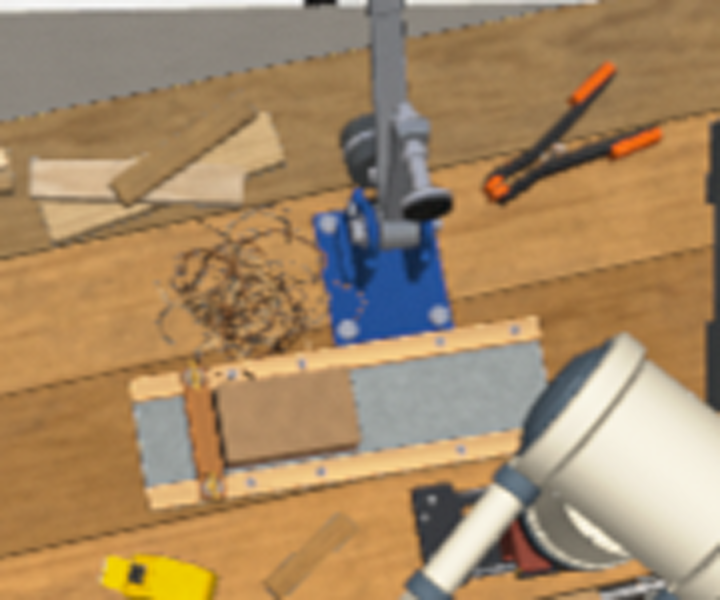

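The block (x 218–357, y 375–462) sits against the end stop, the arm stands raised, and the gripper is clear of everything.

```bash
python3 -c "
from plant import env; print(env.job_done())"
```

```text
the job is handed in; nothing more can be done
None
```

I handed the job in: the hold-down arm stands raised by itself and the cork block sits against the end stop in the last top view. The robot is clear of everything; the hand-in gave no verdict.

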